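# Snap the dish carrier onto the bench anchor

## Task

Dock the grey dish carrier: slide it flat along the desk so that the sprung gate of the snap hook on its front is pressed against the upright bar of the bench anchor's eye until the bar has passed the gate and the gate has sprung shut behind it. Then gently draw the carrier back until you feel the shut gate bear firmly on the bar, as proof that it holds, and take the hand away. Keep the dish in its recess, do not force anything, and leave the other things on the desk where they are.

Things in the scene. Friction and masses are not known exactly. Their poses are not given: they have to be found in the camera images.
- carrier: Loose grey plastic carrier flat on the desk, about 0.4 to 0.9 kg, 146 mm long (own x) x 100 mm wide (y), 30 mm high at the rear, 24 mm in front, dish on top, steel snap hook on its front, finger well at its rear. Too wide to grasp across. Origin: centre of the block's underside; +x forward to the hook, z up. Friction on the desk is unknown: 2 to 6 N to slide it. It must stay flat on the desk.
- well (a point): Centre of the floor of the finger well at the carrier's rear, carrier (-36, 0, 6) mm; axes as the carrier's. Open-topped, inside 50 mm along x and 80 mm along y, 24 mm deep (floor 6 mm, wall tops 30 mm above the desk), walls 10 to 12 mm thick. Fingertips in it push the carrier on by its front wall, draw it back by its rear wall, steer it by its side walls.
- hook_mouth (a point): Middle of the hook's mouth, on the shut gate's front face, carrier (132, 0, 15) mm; axes as the carrier's. The hook is flat steel, 8 to 22 mm above the desk, horns flaring to x = 151 mm. Nose lip on the left (from y = 11 mm), gate pivot on the right (to y = -12 mm). The bar must come in with its axis at y = -6 to +5 mm, best 0. Pressing the gate open takes 4 to 10 N besides the friction.
- hook_pocket (a point): Point inside the hook behind the gate, carrier (100, 0, 15) mm; axes as the carrier's. The pocket runs from x = 77 mm to the shut gate's rear face at 126 mm, y = -13 to +18 mm. The bar's axis must come to x = 96 mm or less before the gate springs shut behind it; the pocket's back stops it at 82 mm. Drawn back, the shut gate stops it at x = 121 mm; pull 5 to 15 N on it.
- gate (a joint): Angle of the snap hook's sprung gate (rad): 0 = shut, up to 1.4 as it is pressed inwards (to the rear), the only way it opens. Dark steel bar 6 mm thick and 33 mm long, pivoted at carrier (129, -17) mm, its tip reaching across the mouth behind the nose lip.
- eye_bar (a point): Axis of the upright round bar (10 mm diameter, steel) of the anchor's rigid eye, 15 mm above the desk, level with the middle of the hook. Axes as the anchor's: +x is the direction in which the carrier points and travels when it docks. Force between carrier and anchor must stay below 35 N.
- anchor: Fixed bench anchor. Origin on the desk at the upright bar's axis. A grey block 44 mm wide, 67 mm high, on a foot 64 mm wide, stands 89 to 135 mm beyond the bar along own +x; from it the 10 mm bar reaches back at 52 mm height (underside 47 mm) and bends down to the desk: the eye. The hook goes under the arm. Round foot of the bar: 26 mm across, 4 mm high.
- dish: Loose petri dish, 58 mm across, 15 mm high, in the carrier's 64 mm square recess (floor 14 mm, rim 24 mm above the desk). Origin: centre of its underside, at carrier (31, 0, 14) mm. It must stay in the recess.
- tube_block: Bystander: loose black block with wells, 104x128x37 mm, right of the work. Origin: centre of its underside.
- small_bottle: Bystander: loose small bottle, 40 mm diameter, 85 mm high, right of the work. Origin: centre of its underside.
- tape_roll: Bystander: loose roll of tape lying flat, 96 mm across, 25 mm high, beyond the work. Origin: centre of its underside.
- forceps: Bystander: loose steel forceps lying flat, 134 mm long, near the desk's front edge on the left. Origin: centre of their underside.

How it is judged:
On the way, in this order (a step that is already met when the one before it is completed fails the run):
1. the eye's bar presses the gate open in the hook's mouth (value of joint gate above 0.35 rad and x of eye_bar in the frame of carrier between 0.085 and 0.133 m and y of eye_bar in the frame of carrier between -0.012 and 0.018 m and contact force between carrier and anchor above 0.5 N).
2. the bar is inside the pocket and the gate has sprung shut (x of eye_bar in the frame of carrier between 0.078 and 0.1245 m and y of eye_bar in the frame of carrier between -0.014 and 0.02 m and value of joint gate below 0.1 rad), for 0.2 s.
3. the carrier is drawn back until the shut gate bears on the bar with at least 3 N (x of eye_bar in the frame of carrier between 0.114 and 0.1245 m and y of eye_bar in the frame of carrier between -0.014 and 0.02 m and value of joint gate below 0.1 rad and contact force between carrier and anchor above 3 N), for 0.2 s.
At the end, for the whole second after the job is handed in: The anchor's bar is inside the hook's pocket (its axis at carrier x 78 to 124.5 mm, y -14 to 20 mm), the gate is shut (under 0.1 rad), and the carrier lies flat (tilt under 0.05 rad, under 4 mm above the desk) and still (under 10 mm/s) (all of step 2 and angle between carrier's own z axis and vertical below 0.05 rad and height (world z) of carrier below 0.004 m and linear speed of carrier below 0.01 m/s); the robot touches nothing.
It fails at once if carrier and anchor forced together with more than 35 N (contact force between carrier and anchor above 35 N).
It fails at once if the carrier is lifted more than 10 mm off the desk or tipped by more than 0.15 rad (height (world z) of carrier above 0.01 m or angle between carrier's own z axis and vertical above 0.15 rad).
It fails at once if the dish leaves its recess (more than 15 mm off the recess's centre or 8 mm above its floor) (z of dish in the frame of carrier above 0.022 m or x of dish in the frame of carrier above 0.046 m or x of dish in the frame of carrier below 0.016 m or y of dish in the frame of carrier above 0.015 m or y of dish in the frame of carrier below -0.015 m).
It fails at once if a bystander is moved by more than 20 mm (distance of any of tube_block, small_bottle, tape_roll, forceps from where it was at the start of the episode above 0.02 m).
It also fails if it takes over 54 s, if anything falls off the work surface, if the arm or the gripper's body presses on something with over 40 N, if the wrist force passes 120 N, or if a joint passes its speed limit or range.

## Robot

A 7-joint arm with a two-finger parallel gripper is mounted at the origin on a cart in front of the work surface, level with it; the furniture and walls round the work are solid. World frame = base frame: x ahead of the robot, y to its left, z up, the work surface at z = 0. Lengths are in m, angles in rad, forces in N, time in s.
With the tool pointing down it reaches from about 0.425 to 0.95 m from the base axis. Payload 4.7 kg.
Tool frame: the origin (TCP) lies on the centre line of the jaws, within the pads' length; the fingertips stand robot.nose_length ahead of it and the grasp point (between the pads) lies 8 mm behind it (robot.nose_length is the distance from the TCP to the fingertips, in m); z points along the fingers, y is the line along which they close (so a half turn about z gives the same grasp; the last joint's range is limited). The gripper opens to 85 mm and grips with 20 to 120 N. Pads are 22 mm wide; open, the fingers measure 114 mm over their backs; the gripper's body (76 mm by 85 mm) begins 54 mm behind the grasp point. The pads swing forward as they close: fully open they stand 13 mm farther back than shut.
Start: joints at [1.09, 0.469, -0.049, 1.532, 0.024, 1.141, -0.082], TCP at [0.295, -0.607, 0.242] pointing down, gripper open.
Joint ranges: [-2.59, 2.59], [-0.33, 1.99], [-1.39, 1.29], [0.1, 2.45], [-1.04, 4.18], [0.21, 1.99], [-2.66, 2.66]. Speed limits (rad/s): [2.57, 2.57, 3.14, 3.14, 3.14, 3.14, 3.14].

## Interface

Orientations are given as [roll, pitch, yaw] about the fixed x, y, z axes, in that order (R = Rz(yaw) Ry(pitch) Rx(roll)).
In Python, from plant import robot gives the robot as it stands. Calls block until the motion is done:
- robot.goto(position, orientation): joint-space move of the TCP to a pose.
- robot.move_straight(position, vel=0.15, attitude=None, contact_N=None): straight line of the TCP; attitude=None keeps the orientation; vel is the mean speed in m/s. With contact_N (N) it stops when the force on the tool has changed by that much, and returns True; else False.
- robot.move_joints(angles): joint-space move.
- robot.grip(opening, strength=None): opening from 0.0 (shut) to 1.0 (fully open); strength is the grip in N (None keeps the last); returns when the fingers have stopped.
- robot.sleep(seconds).
- robot.inverse_kinematics(position, orientation): joint angles nearest the present ones, or None.
- robot.sense(): the state.
- robot.grab_frame(name): name is "scene" or "side" or "wrist"; returns a dict with "image" (400x640x3 uint8, red, green, blue), "range_z" (400x640 float32, m along the optical axis (not along the pixel's ray), 0 where there is no reading), "fx", "fy", "cx", "cy" (pixels), "R" (3x3) and "t" (3): a world point X has camera coordinates R X + t. Camera axes: x right, y down, z forward; pixel columns grow to the right and rows downward; lengths in m; the calibration is good to about 2 mm. The wrist camera is an equidistant fisheye: a pixel r from the principal point sees the ray r / f radians off the axis. A picture is of the moment at which its call begins.
A pose or a line that the arm cannot do raises robot.IKError and nothing moves.
- robot.close_job(): hands the job in; it is judged then, once.
The state is a dict: "t": time; "joint_pos": joint angles; "joint_velocities": joint speeds; "effort": joint torques, N m; "tcp_pos": TCP position; "tcp_rot": TCP orientation; "wrist_force": force on the tool from outside, world axes, zero at the start; "torque": the same for the moment, N m; "opening": opening from 0.0 (shut) to 1.0 (fully open); "gripper_force": force on a finger pad.
Only numpy, scipy, OpenCV 4.12 (cv2) and the standard library are available. Lean on these libraries where they do the work, as an engineer would, in place of code of your own. Each camera call takes 0.05 s, during which the arm holds its last target. There are 200 camera calls.

## Working session

There is one attempt and no reset: what is moved stays moved. The work goes in short steps, each a Python script; the robot and the scene stay as the last script left them, time stands still between calls to the robot, and variables do not carry over. Pictures are saved under pics/ and viewed, at most 10 in all, crops included, and the job is handed in when it is done.

```bash
ls; mkdir -p pics
python3 - <<'E'
from plant import robot
import cv2,numpy as np,pickle
s=robot.sense();print(s['t'],s['tcp_pos'],s['tcp_rot'],s['opening'],robot.nose_length,s['wrist_force'])
for n in("scene","side"):
    f=robot.grab_frame(n);pickle.dump(f,open(f'pics/{n}.pkl','wb'));cv2.imwrite(f'pics/{n}.png',f['image'][:,:,::-1]);print(n,f['fx'],f['cx'],f['R'],f['t'])
E
```

```text
pics
0.0 [ 0.29444224 -0.60676424  0.24126294] [-3.13962940e+00  1.04322025e-04  4.51828159e-01] 1.0030243006518265 0.011 [-0.64346049  0.48201491 -0.55547255]
scene 505.8802867183128 326.0590531199324 [[-0.74655522 -0.66531438 -0.00347439]
 [-0.42979297  0.48624765 -0.76081616]
 [ 0.50787135 -0.56649801 -0.64895817]] [0.39890355 0.28008811 1.44229731]
side 396.2138263567169 318.22674154600554 [[-0.82630741 -0.56314295  0.00927793]
 [-0.4987959   0.72404109 -0.47641069]
 [ 0.26156972 -0.39828948 -0.87917392]] [0.44427224 0.30243384 0.96233065]
```

View pics/scene.png

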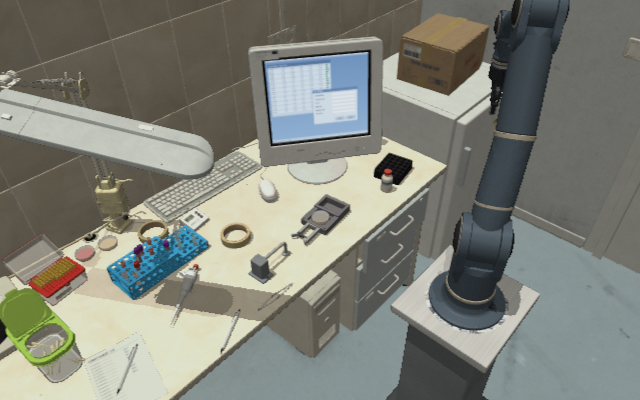

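View pics/side.png

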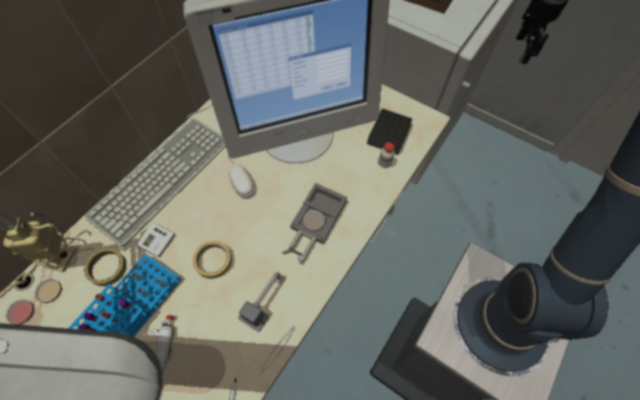

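The carrier sits at about (325,215) in the scene view with its hook pointing lower left. The anchor block is at (262,268) and its upright bar near (285,243). Next I'll make an orthographic view from the side camera's depth.

```bash
cat > h.py <<'E'
import cv2,numpy as np,pickle
def cloud(f,fish=False):
    v,u=np.mgrid[:400,:640].astype(float)
    a,b=(u-f['cx'])/f['fx'],(v-f['cy'])/f['fy']
    if fish:
        r=np.hypot(a,b)+1e-9; k=np.tan(np.minimum(r,1.45))/r; a,b=a*k,b*k
    z=f['range_z']
    P=(np.stack([a*z,b*z,z],-1)-f['t'])@f['R']
    P[z<=0]=np.nan
    return P
def ortho(f,x0,x1,y0,y1,h,s,fish=False):
    # image resampled onto plane z=h ; rows = x descending, cols = y descending (robot's view)
    X,Y=np.meshgrid(np.arange(x1,x0,-s),np.arange(y1,y0,-s),indexing='ij')
    C=np.stack([X,Y,np.full_like(X,h)],-1)@f['R'].T+f['t']
    a,b=C[...,0]/C[...,2],C[...,1]/C[...,2]
    if fish:
        r=np.hypot(a,b)+1e-9;k=np.arctan(r)/r;a,b=a*k,b*k
    return cv2.remap(f['image'],(f['fx']*a+f['cx']).astype('f4'),(f['fy']*b+f['cy']).astype('f4'),cv2.INTER_CUBIC)
E
python3 - <<'E'
from h import *
f=pickle.load(open('pics/side.pkl','rb'));P=cloud(f)
for n,(u,v) in dict(dish=(314,220),hook=(298,250),block=(252,316),bartop=(280,276),well=(325,197),desk=(270,200)).items():print(n,P[v,u].round(3))
g=pickle.load(open('pics/scene.pkl','rb'));Q=cloud(g)
print(Q[218,320],Q[265,260])
E
```

```text
dish [0.525 0.04  0.028]
hook [0.517 0.126 0.002]
block [0.493 0.333 0.069]
bartop [0.507 0.214 0.026]
well [ 0.546 -0.046  0.006]
desk [0.67  0.048 0.   ]
[0.51666431 0.04944091 0.03320597] [0.48984482 0.33620717 0.06209387]
```

Run:
```python
from h import *
f=pickle.load(open('pics/side.pkl','rb'));g=pickle.load(open('pics/scene.pkl','rb'))
B=(.42,.64,-.11,.39)
rows=[]
for ff,h in((f,.027),(f,.052)):
    im=ortho(ff,*B,h,.000667)
    for y in np.arange(-.1,.39,.05): cv2.line(im,(int((B[3]-y)/.000667),0),(int((B[3]-y)/.000667),8),(255,0,0),1)
    for x in np.arange(.45,.64,.05): cv2.line(im,(0,int((B[1]-x)/.000667)),(8,int((B[1]-x)/.000667)),(255,0,0),1)
    rows.append(im[:298])
cv2.imwrite('pics/o1.png',np.vstack(rows)[:,:,::-1])
P=cloud(f)
for nm,ff in(('side',f),('scene',g)):
  P=cloud(ff)
  inb=lambda lo,hi,b:(P[...,2]>lo)&(P[...,2]<hi)&(P[...,0]>b[0])&(P[...,0]<b[1])&(P[...,1]>b[2])&(P[...,1]<b[3])
  for n,m in dict(carrier=inb(.018,.036,(.46,.62,-.11,.11)),dish=inb(.026,.036,(.46,.57,0,.09)),anch=inb(.06,.075,(.42,.6,.28,.4)),arm=inb(.044,.058,(.42,.6,.17,.31))).items():
    p=P[m][:,:2]
    if len(p)>4: print(nm,n,len(p),cv2.minAreaRect(p.astype('f4')),p.mean(0),P[m][:,2].mean())
  p=P[inb(.044,.058,(.42,.6,.17,.31))]; print(p.round(3)[:40].tolist() if nm=='side' else '')
```

```text
side carrier 1440 ((0.5287258625030518, 0.023133322596549988), (0.1007741317152977, 0.17920412123203278), 6.777591705322266) [0.52746213 0.0233199 ] 0.02727320303447566
side dish 528 ((0.5234118700027466, 0.04152342677116394), (0.0932791605591774, 0.0831519067287445), 1.84665048122406) [0.52614038 0.03609342] 0.02958794553493169
side anch 301 ((0.5056406855583191, 0.318907231092453), (0.04422660917043686, 0.04939746856689453), 4.3119330406188965) [0.50412273 0.3263297 ] 0.06717544920507554
side arm 115 ((0.5091211795806885, 0.26275143027305603), (0.02584712766110897, 0.10172626376152039), 12.396291732788086) [0.50826485 0.25911575] 0.0552979919443587
[[0.515, 0.217, 0.053], [0.513, 0.215, 0.052], [0.511, 0.214, 0.053], [0.511, 0.211, 0.044], [0.514, 0.221, 0.056], [0.513, 0.219, 0.052], [0.511, 0.218, 0.054], [0.509, 0.217, 0.054], [0.508, 0.214, 0.05], [0.515, 0.224, 0.054], [0.512, 0.223, 0.058], [0.511, 0.222, 0.056], [0.509, 0.22, 0.057], [0.508, 0.218, 0.052], [0.506, 0.217, 0.051], [0.516, 0.227, 0.054], [0.513, 0.227, 0.057], [0.511, 0.225, 0.057], [0.509, 0.224, 0.056], [0.50
[... 441 characters left out ...]
5, 0.057], [0.51, 0.242, 0.056]]
scene carrier 825 ((0.5276373028755188, 0.021014109253883362), (0.10575883835554123, 0.18478946387767792), 7.22816276550293) [0.52527193 0.01941936] 0.02636649920334093
scene dish 262 ((0.5228015184402466, 0.041652336716651917), (0.09536861628293991, 0.08462943881750107), 2.349452495574951) [0.52535322 0.03603805] 0.02926657492919975
scene anch 146 ((0.5055459141731262, 0.31620287895202637), (0.04551253095269203, 0.05937155708670616), 7.976284503936768) [0.50205499 0.32723078] 0.06619671677597903
scene arm 66 ((0.507316529750824, 0.26193395256996155), (0.021853629499673843, 0.10155738145112991), 12.445508003234863) [0.5070183  0.25870184] 0.053794531372366394
```

View pics/o1.png

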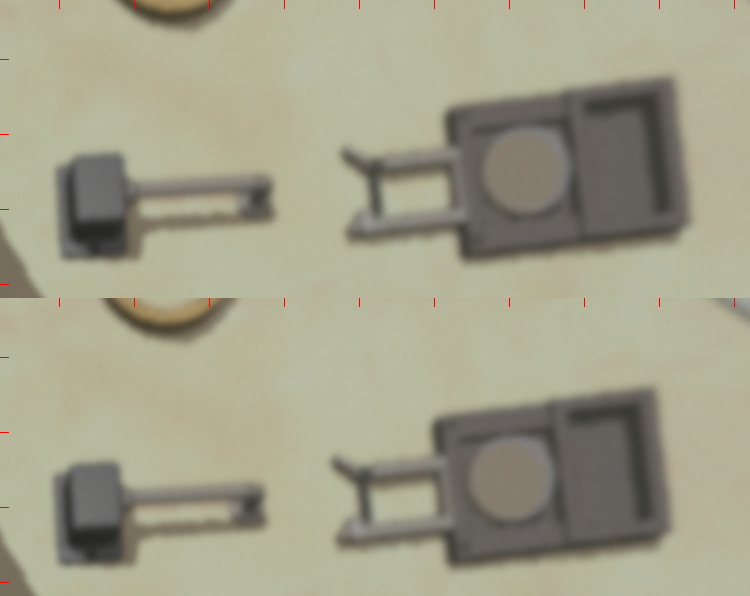

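The ortho view is clear. The carrier heads towards +y at about 97° yaw, and the anchor is at about 92–93° with its bar near (0.512, 0.217). I'll check IK and obstacles next, then hover and take a wrist picture.

Run:
```python
from h import *
from plant import robot
f=pickle.load(open('pics/scene.pkl','rb'));P=cloud(f)
m=(P[...,2]>.08)&(P[...,2]<.6)&(np.hypot(P[...,0],P[...,1])<.85)&(P[...,0]>.2)
p=P[m];a=np.degrees(np.arctan2(p[:,1],p[:,0])).round(-1)
for k in np.unique(a):
    q=p[a==k];r=np.hypot(q[:,0],q[:,1]);i=r.argmin();print(k,len(q),q[i].round(3),q[:,2].max().round(2))
for deg in(97,-83):
    for pos in([.538,-.02,.25],[.538,-.02,.02],[.53,.11,.02]):
        q=robot.inverse_kinematics(pos,[np.pi,0,np.radians(deg)]);print(deg,pos,None if q is None else np.round(q,2))
```

```text
-70.0 91 [ 0.252 -0.545  0.3  ] 0.46
-60.0 1335 [ 0.226 -0.429  0.599] 0.6
-50.0 1 [ 0.48  -0.684  0.083] 0.08
-40.0 2 [ 0.658 -0.469  0.087] 0.09
-30.0 1858 [ 0.455 -0.228  0.086] 0.5
-20.0 4267 [ 0.554 -0.257  0.113] 0.5
-10.0 5117 [ 0.623 -0.158  0.125] 0.5
-0.0 4014 [ 0.702 -0.058  0.119] 0.5
40.0 278 [0.478 0.476 0.584] 0.6
50.0 4404 [0.417 0.471 0.555] 0.6
97 [0.538, -0.02, 0.25] [ 0.48  0.3  -0.64  1.82  0.2   1.08 -0.11]
97 [0.538, -0.02, 0.02] [ 0.35  0.61 -0.51  2.01  0.48  0.64 -0.35]
97 [0.53, 0.11, 0.02] [ 0.12  0.62 -0.53  2.    0.5   0.65 -0.61]
-83 [0.538, -0.02, 0.25] [-0.9   0.4   1.12  1.89 -0.4   1.11 -2.64]
-83 [0.538, -0.02, 0.02] [-0.69  0.75  0.91  2.07 -0.89  0.77 -2.24]
-83 [0.53, 0.11, 0.02] [ 0.53  0.94 -1.19  1.98  1.06  1.03  2.09]
```

Run:
```python
from h import *
from plant import robot
for a,r in((-62,.5),(-40,.46),(-15,.47)):
    t=np.radians(a);robot.goto([r*np.cos(t),r*np.sin(t),.25],[np.pi,0,1.62+t])
robot.goto([.535,.01,.25],[np.pi,0,np.radians(97)])
robot.grip(.5)
robot.sleep(.2)
f=robot.grab_frame('wrist');pickle.dump(f,open('pics/w.pkl','wb'))
s=robot.sense();print(s['t'],s['tcp_pos'],s['opening'],s['wrist_force'],-f['R'].T@f['t'])
B=(.42,.64,-.11,.27)
S=.0005
im=[]
for h in (.024,.0):
    o=ortho(f,*B,h,S,True)
    for y in np.arange(-.1,.27,.05): cv2.line(o,(int((B[3]-y)/S),0),(int((B[3]-y)/S),8),(255,0,0),1)
    for x in np.arange(.45,.64,.05): cv2.line(o,(0,int((B[1]-x)/S)),(8,int((B[1]-x)/S)),(255,0,0),1)
    im.append(o[120:420] if h==0 else o[:300])
cv2.imwrite('pics/o2.png',np.vstack(im)[:,:,::-1])
```

```text
3.85 [0.53499476 0.01002969 0.25001564] 0.4981012000669449 [-0.04766759 -0.62967705  0.26702191] [0.526317   0.08146209 0.38099478]
```

View pics/o2.png

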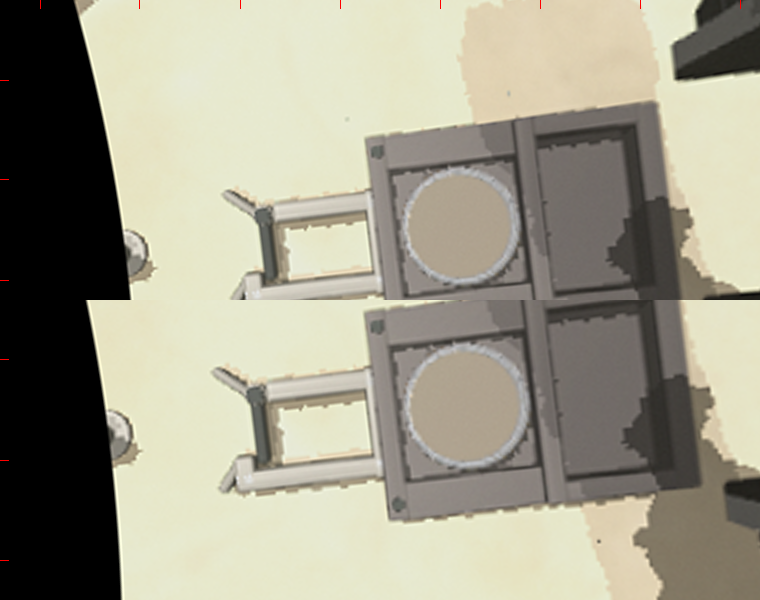

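The bar foot centre is at about (0.512, 0.2165), taken from its visible edge at (133,436) in the lower tile. The gate pivot at (263,214) and dish at (461,225) both put the carrier at (0.5315, 0.0085) with yaw about 97.1°. The well is at about (0.536, -0.027). Next I'll insert the fingers.

```bash
cat >> h.py <<'E'
BAR=np.array([.512,.2165]); 
def uv(d):
    a=np.radians(d);return np.array([np.cos(a),np.sin(a)]),np.array([-np.sin(a),np.cos(a)])
def st(robot,m=''):
    s=robot.sense();print(m,round(s['t'],2),np.round(s['tcp_pos'],4),'op',round(s['opening'],3),'F',np.round(s['wrist_force'],2),'T',np.round(s['torque'],2));return s
E
python3 - <<'E'
from h import *
from plant import robot
u,v=uv(97.1);c=np.array([.5315,.0085]);w=c-.036*u
A=[np.pi,0,np.radians(97.1)]
robot.goto([*w,.10],A);robot.sleep(.2);st(robot,'above')
print(robot.move_straight([*w,.019],vel=.06,contact_N=3));s=st(robot,'down')
robot.grip(.57,20);st(robot,'open')
z=robot.sense()['tcp_pos'][2]
print(robot.move_straight([*(c-.015*u),z],vel=.02,contact_N=1.5));s=st(robot,'front')
print('carrier x of tcp',(s['tcp_pos'][:2]-c)@u)
E
```

```text
above 4.72 [ 0.5375 -0.0266  0.102 ] op 0.5 F [0.57 0.07 0.23] T [0.02 0.03 0.05]
False
down 6.22 [ 0.5363 -0.0272  0.0194] op 0.501 F [ 0.3   0.11 -0.02] T [ 0.04 -0.   -0.02]
open 6.45 [ 0.5361 -0.0273  0.0192] op 0.565 F [ 0.24 -0.02  0.25] T [ 0.03 -0.02 -0.  ]
True
front 7.17 [ 0.5338 -0.013   0.0188] op 0.573 F [ 0.62  0.24 -0.95] T [ 0.03  0.03 -0.02]
carrier x of tcp -0.02162130831113115
```

Run:
```python
from h import *
from plant import robot
u,v=uv(95);ca=BAR-.165*u;p=ca-.022*u
print(robot.move_straight([*p,.019],vel=.03,attitude=[np.pi,0,np.radians(95)],contact_N=15));robot.sleep(.2);st(robot,'appr')
f=robot.grab_frame('wrist');pickle.dump(f,open('pics/w2.pkl','wb'));print(-f['R'].T@f['t'])
B=(.44,.60,-.04,.26);S=.0005
im=[]
for h in (.022,.004):
    o=ortho(f,*B,h,S,True)
    for y in np.arange(0,.26,.05): cv2.line(o,(int((B[3]-y)/S),0),(int((B[3]-y)/S),8),(255,0,0),1)
    for x in np.arange(.45,.60,.05): cv2.line(o,(0,int((B[1]-x)/S)),(8,int((B[1]-x)/S)),(255,0,0),1)
    im.append(o[:300])
cv2.imwrite('pics/o3.png',np.vstack(im)[:,:,::-1])
```

```text
False
appr 8.99 [0.5283 0.0303 0.019 ] op 0.568 F [-0.18 -1.63 -1.53] T [-0.33 -0.    0.03]
[0.52210602 0.1019699  0.15000675]
```

View pics/o3.png

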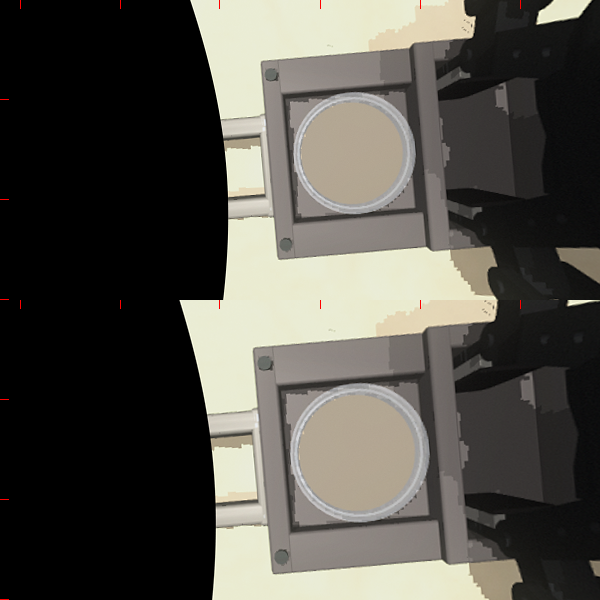

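The approach pose is on target: the front edge midpoint at (270,160) gives carrier (0.5264, 0.052) and yaw about 95°. Pushing in now.

Run:
```python
from h import *
from plant import robot
u,v=uv(95)
for bx in (.14,.128,.116,.106,.098,.093,.089):
    p=BAR-(bx+.022)*u
    r=robot.move_straight([*p,.019],vel=.025,contact_N=20);s=st(robot,f'{bx} {r}')
    if r: break
robot.sleep(.2)
f=robot.grab_frame('side')
o=f['image'];pickle.dump(f,open('pics/s3.pkl','wb'))
B=(.44,.60,-.04,.34);S=.0005
cv2.imwrite('pics/o4.png',ortho(f,*B,.022,S)[:,:,::-1])
```

```text
0.14 False 10.19 [0.526  0.0555 0.019 ] op 0.569 F [ 0.03 -1.32 -1.08] T [-0.21  0.02 -0.01]
0.128 False 10.82 [0.5254 0.0624 0.0191] op 0.567 F [  0.83 -10.07   2.17] T [-2.27 -0.2   0.08]
0.116 False 11.46 [0.5253 0.0736 0.019 ] op 0.57 F [  3.59 -12.37   1.58] T [-2.44 -0.59 -0.4 ]
0.106 False 12.01 [0.5234 0.0893 0.0191] op 0.57 F [ 0.13 -2.68 -0.67] T [-0.39 -0.25 -0.02]
0.098 False 12.47 [0.5221 0.0983 0.0191] op 0.567 F [-0.32  0.4   0.42] T [ 0.04 -0.03  0.01]
0.093 False 12.82 [0.5219 0.1023 0.019 ] op 0.572 F [-0.4  -0.36 -0.25] T [-0.28 -0.03 -0.05]
0.089 False 13.13 [0.5216 0.106  0.019 ] op 0.571 F [ 0.5  -2.71  0.74] T [-0.48 -0.06 -0.06]
```

View pics/o4.png

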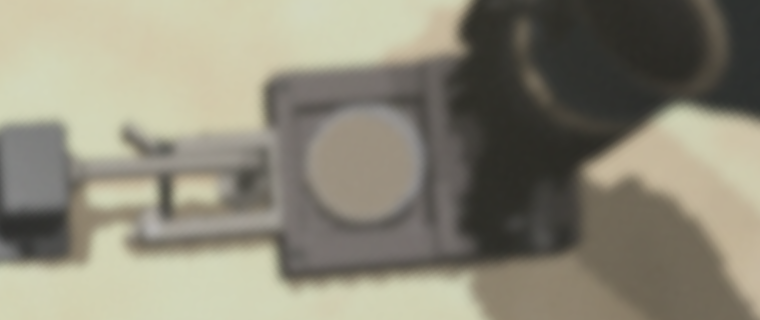

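The bar is in the pocket, at about column 235. The gate is shut, shown by the dark bar at column 166, rows 165–215. Next I'll draw back.

Run:
```python
from h import *
from plant import robot
u,v=uv(95)
p=robot.sense()['tcp_pos'][:2]
pull=lambda d,F,vel:robot.move_straight([*(p-d*u),.019],vel=vel,contact_N=F)
print(pull(.054,14,.035));st(robot,'near')
r=pull(.068,9,.012);s=st(robot,r)
print('travel',(p-s['tcp_pos'][:2])@u)
for i in range(5):
    robot.sleep(.15);s=st(robot,'hold')
```

```text
False
near 15.07 [0.5264 0.0521 0.019 ] op 0.565 F [ 0.06  1.62 -0.88] T [ 0.39 -0.02 -0.  ]
True 15.93 [0.5267 0.0448 0.0188] op 0.57 F [ 0.23  0.8  -0.55] T [ 0.1   0.01 -0.04]
travel 0.06143097096309778
hold 16.08 [0.5264 0.045  0.0185] op 0.569 F [-0.39 -0.11 -0.12] T [-0.02 -0.03 -0.02]
hold 16.23 [0.5263 0.0456 0.0184] op 0.572 F [-0.06  0.91  0.35] T [-0.03  0.02  0.02]
hold 16.38 [0.5263 0.046  0.0184] op 0.569 F [-0.48 -1.1  -0.61] T [-0.02  0.01  0.02]
hold 16.53 [0.5264 0.0461 0.0185] op 0.571 F [-0.28 -0.58 -0.26] T [ 0.01  0.04 -0.01]
hold 16.68 [0.5264 0.0462 0.0185] op 0.569 F [-0.28 -0.58  0.38] T [ 0.04 -0.   -0.  ]
```

The contact stop backs off when it triggers, so I'll load the gate in small position steps and hold there.

Run:
```python
from h import *
from plant import robot
u,v=uv(95)
p=robot.sense()['tcp_pos'][:2]
for i in range(1,16):
    robot.move_straight([*(p-.0007*i*u),.019],vel=.01);robot.sleep(.1)
    F=np.mean([(robot.sleep(.02),robot.sense()['wrist_force'])[1][:2]@u for _ in range(4)])
    print(i,round(F,2),end=' ')
    if F<-9 or F>9: break
robot.sleep(.5);st(robot,'held')
```

```text
1 0.41 2 0.34 3 2.8 4 5.28 5 6.14 6 7.36 7 8.56 8 9.78 held 20.52 [0.5269 0.0445 0.0191] op 0.573 F [-0.99  9.42 -0.78] T [ 2.11  0.19 -0.23]
```

The gate held about 9.5 N for 0.5 s. Now I'll unload it, withdraw the hand and look.

Run:
```python
from h import *
from plant import robot
u,v=uv(95)
p=robot.sense()['tcp_pos'][:2]+.013*u
robot.move_straight([*p,.019],vel=.03);robot.grip(.5);st(robot,'free')
robot.move_straight([*p,.10],vel=.06);robot.move_straight([*(p-.03*u),.25],vel=.15);robot.sleep(.3);st(robot,'up')
f=robot.grab_frame('wrist');B=(.44,.60,-.04,.26);S=.0005
cv2.imwrite('pics/o5.png',ortho(f,*B,.022,S,True)[:,:,::-1])
f=robot.grab_frame('side');cv2.imwrite('pics/o6.png',np.vstack([cv2.imread('pics/o5.png'),ortho(f,*B,.022,S)[:,:,::-1]])[:600])
```

```text
free 21.47 [0.5257 0.0572 0.019 ] op 0.501 F [ 0.07 -0.93  0.19] T [-0.03 -0.04  0.  ]
up 24.43 [0.5282 0.0277 0.2495] op 0.499 F [ 0.34  0.39 -0.74] T [-0.    0.01  0.02]
```

View pics/o6.png

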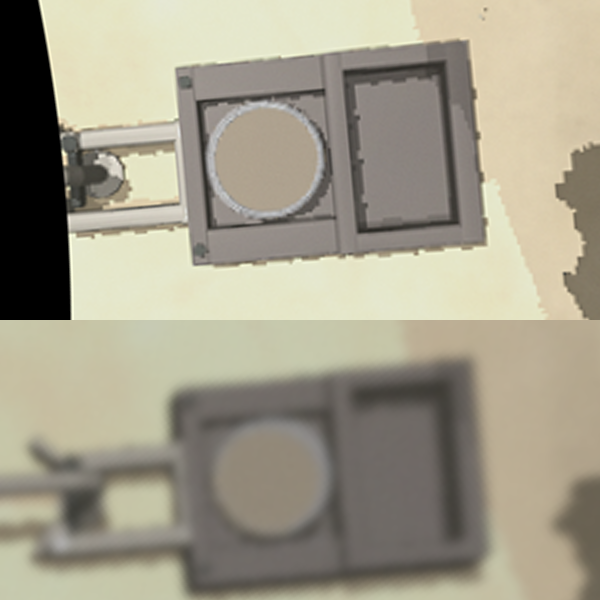

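The bar's foot at (108,175) is inside the pocket, right behind the shut gate at column 73. The carrier is flat, the dish is in its recess and the hand is clear.

```bash
python3 -c "
from plant import robot
print(robot.close_job())"
```

```text
the job is handed in; nothing more can be done
None
```

I docked the carrier and handed the job in; no verdict came back. The bar is inside the hook's pocket with the gate shut, the shut gate held a pull of about 9.5 N, the dish is in its recess and the hand is clear.

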